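Clamp a reagent bottle on the bench shaker

TASK

The ratchet clamp on the bench shaker has been left closed too far to take the brown reagent bottle standing beside it. Swing the release lever out to free the pawl (never force the knob back against it), wind the jaw right back with its knob, and stand the bottle upright on the platform between the sprung pad and the end stop. With the lever swung back in, click the knob up until the pad holds the bottle firmly against the stop, about two clicks past the first feel of it and no tighter; move the jaw only by its knob and leave the neighbouring things where they are.

Things in the scene. Friction and masses are not known exactly. Their poses are not given: they have to be found in the camera images.
- shaker: Bench shaker, fixed. Origin under the middle of its base, x to its rear (end stop), y to its left, z up. Platform 342 x 210 mm, its top (rubber mat) 76 mm above the origin. At the front a grey gear housing, 105 x 126 mm, top 112 mm up; the knob's upright axis is at x -80, y 0 mm. The clamp closes along +x.
- ratchet_knob (a joint): Knob on a toothed wheel. rad: 0 = jaw right back (end of travel); grows clockwise seen from above, moving the jaw forward 30 mm per rad; limit 2.6; starts near 2.05. 36 teeth: one click is 10 degrees, 5.2 mm of jaw (at 0.13 + n x 0.1745). Pawl in: clicks forward (drag about 0.06 N m), locked backward, and springs back to the last click when let go. Pawl out: turns both ways (0.03 N m).
- knob_grip (a point): Middle of the knob's upright grip bar, on its axis, 160 mm above the shaker's origin. The bar is 56 mm long (along this point's x axis, which turns with the knob), 18 mm thick, and reaches from 138 to 180 mm above the origin. Below it are a round skirt of 31 mm radius and the ratchet wheel of 45 mm radius (116 to 124 mm up).
- release_lever (a joint): Lever that carries the pawl, right of the ratchet wheel. rad: 0 = pawl in, 0.5 = pawl out, clear of the teeth (end stops at both). Grows counter-clockwise seen from above, the post going outward and to the rear. Friction keeps it where it is left (0.12 N m, about 3 N at the post).
- lever_post (a point): On the axis of the lever's round upright black finger post, 13 mm in diameter, 154 mm above the shaker's origin; the post reaches from 132 to 168 mm above the origin and moves on a circle of 45 mm radius round lever_pivot.
- lever_pivot (a point): The lever's upright pivot, fixed on the gear housing at x -64, y -55 mm in the shaker's frame. With the lever at 0 the post is 34 mm in front of it (-x) and 29 mm to its right (-y), at 0.5 it is 16 mm in front and 42 mm to the right.
- pawl: Sprung steel pawl on the lever's pivot, 31 mm long, in the plane of the ratchet wheel; origin on the pivot at the height of the housing's top. It stands 35 N: forcing the knob backward while it is in would chip it.
- clamp_jaw: Aluminium jaw, 78 mm wide, 48 mm high, driven by the knob; origin at its foot on the platform, axes as the shaker's, at x = -18 mm in the shaker's frame when right back. On springs in front of it is a rubber-faced pad 70 mm wide, 6 to 48 mm above the platform; unpressed, its face is 39 mm in front of this origin (at x = +21 mm when right back).
- pad_spring (a point): A point of the jaw, midway between the two pad springs, 32 mm above the platform. The pad resists with 1.5 N at once and 0.9 N more per mm it is pushed back (4.7 N a click), felt at the knob as 0.03 N m per N on top of the drag. It holds the bottle firmly at 7.5 to 17.5 N; over 22 N is too tight.
- bay (a point): Point on the platform between pad and end stop, 40 mm in front of the pad face when the jaw is right back: there the bottle's middle has room (10 mm or more all round).
- stop_rails (a point): Middle of the rails on the platform on which the end stop, an aluminium bracket 156 mm wide and 52 mm high with a shallow rubber V, is set by hand, 119 mm from the shaker's origin along x. The stop itself is not measured: its V stands up to 18 mm in front of or behind this point.
- bottle: Brown reagent bottle with a white screw cap, 60 mm in diameter and 118 mm tall, about 0.3 kg, upright on the worktop left of the shaker; origin at the centre of its underside. Full width up to 106 mm; the cap above it is 33 mm in diameter and ends at 118 mm. It does not fit in the clamp until the jaw is wound back.
- vial: Small vial with an orange cap, 26 mm in diameter, 62 mm tall, a bystander to the left; origin at the centre of its underside.
- blue_rack: Blue tip rack, 83 x 122 x 61 mm, a bystander at the far left; origin at the centre of its underside.
- falcon: White conical tube with an orange cap lying on its side, 114 mm long, 35 mm thick, a bystander to the left; origin under its middle.
Not all that is in view belongs to the job. There is more than one size of the bottle; the one meant has the size given above.

How it is judged:
On the way, in this order (a step that is already met when the one before it is completed fails the run):
1. the pawl is swung out and the jaw wound right back (value of joint release_lever above 0.35 rad and x of clamp_jaw in the frame of shaker below -0.006 m), for 0.1 s.
2. the bottle stands upright on the platform between pad and end stop, let go (z of bottle in the frame of shaker between 0.07 and 0.082 m and angle between bottle's own z axis and vertical below 0.08 rad and x of bottle in the frame of shaker between 0.045 and 0.11 m and y of bottle in the frame of shaker between -0.03 and 0.03 m and contact force between the fingers and bottle below 0.1 N and linear speed of bottle below 0.02 m/s), for 0.2 s.
At the end, for the whole second after the job is handed in: The bottle stands upright (within 0.08 rad) and still on the platform, within 30 mm of the clamp's middle line, the jaw's pad pressing it against the end stop with 7.5 to 17.5 N, held by the pawl: the lever is in (under 0.08 rad) (z of bottle in the frame of shaker between 0.07 and 0.082 m and angle between bottle's own z axis and vertical below 0.08 rad and contact force between clamp_jaw and bottle between 7.5 and 17.5 N and value of joint release_lever below 0.08 rad and linear speed of bottle below 0.01 m/s and y of bottle in the frame of shaker between -0.03 and 0.03 m); the robot touches nothing.
It fails at once if the knob is forced back against the pawl (over 35 N on the pawl) (contact force between pawl and anything else above 35 N).
It fails at once if the bottle is squeezed too hard in the clamp (over 22 N) (contact force between clamp_jaw and bottle above 22 N).
It fails at once if the jaw is pushed by the fingers (over 6 N) instead of by its knob (contact force between the fingers and clamp_jaw above 6 N).
It fails at once if the bottle is tipped over (angle between bottle's own z axis and vertical above 0.6 rad).
It fails at once if a neighbouring thing is shifted by over 20 mm (distance of any of vial, blue_rack, falcon from where it was at the start of the episode above 0.02 m).
It also fails if it takes over 72 s, if anything falls off the work surface, if the arm or the gripper's body presses on something with over 40 N, if the wrist force passes 120 N, or if a joint passes its speed limit or range.

ROBOT

A 6-joint arm with a two-finger parallel gripper is mounted at the origin on a cart in front of the work surface, level with it; the furniture and walls round the work are solid. World frame = base frame: x ahead of the robot, y to its left, z up, the work surface at z = 0. Lengths are in m, angles in rad, forces in N, time in s.
With the tool pointing down it reaches from about 0.4 to 0.925 m from the base axis. Payload 12.5 kg.
Tool frame: the origin (TCP) lies between the finger pads; the fingertips stand ctrl.finger_overhang ahead of it and the grasp point (between the pads) lies 3 mm ahead of it (ctrl.finger_overhang is the distance from the TCP to the fingertips, in m); z points along the fingers, y is the line along which they close (so a half turn about z gives the same grasp; the last joint's range is limited). The gripper opens to 95 mm and grips with 3 to 60 N. Pads are 20 mm wide; open, the fingers measure 119 mm over their backs; the gripper's body (75 mm by 180 mm) begins 59 mm behind the grasp point.
Start: joints at [1.016, 0.491, 1.559, -0, 1.092, -0.106], TCP at [0.271, 0.563, 0.237] pointing down, gripper open.
Joint ranges: [-3.1, 3.1], [-0.84, 2.19], [0.05, 2.79], [-1.13, 4.28], [0.06, 2.93], [-2.69, 2.69]. Speed limits (rad/s): [2.22, 2.22, 2.79, 3.14, 3.14, 3.14].

INTERFACE

Orientations are given as a rotation vector (axis times angle).
In Python, from plant import ctrl, optics gives the robot as it stands. The module is installed in compiled form; this text tells all that it offers.
- The arm moves only by the tool drive_tool, never from a script. Its argument "deltas" is a list that holds one entry, the list of rows, each a list of 7 numbers: the shift along the tool's x, y, z in cm, then the turn, a rotation vector about the tool's x, y, z in degrees, then the opening in per cent of the stroke, from 0 (shut) to 100 (fully open). A call has 1 to 5 rows; each row shifts and turns the commanded pose from where the row before left it, along the tool's axes as they then stand; what a row does not reach is not made up. A row lasts 1/10 s, in which the tool goes at most 50 mm and 8.59 degrees, less where a joint would pass 70% of its speed; a pose out of reach is approached as far as the arm can. A call is refused whole if a number of a shift passes 5 or a number of a turn 8.59, either way. A call with a gripper value outside its range is refused whole. The fingers move at their own pace and stop on an object; the grip force is fixed at half the most. Time passes only in rows, so rows that do not move let the fingers close. It gives the time, the measured TCP pose, the force, the opening and the grip force at its end, in the units of the state.
- ctrl.state(): the state, without advancing time (a new reading comes with each control period).
- optics.capture(name): name is "side" or "top"; returns the picture (384x512x3 uint8, blue, green, red); there is no depth.
- optics.camera_model(name): a dict with "fx", "fy", "cx", "cy" (pixels), "xyz" and "attitude" of the camera in the world. Camera axes: x right, y down, z forward; pixel columns grow to the right and rows downward; lengths in m; the calibration is good to about 2 mm. A picture is of the moment at which its call begins. camera_model takes no time and is no camera call.
- ctrl.job_done(): hands the job in; it is judged then, once.
The state is a dict: "t": time; "q": joint angles; "dq": joint speeds; "tau": joint torques, N m; "ee_pos": TCP position; "orientation": TCP orientation; "wrist_force": force on the tool from outside, world axes, zero at the start; "moment": the same for the moment, N m; "finger_gap": opening from 0.0 (shut) to 1.0 (fully open); "finger_force": force on a finger pad.
Only numpy, scipy, OpenCV 4.12 (cv2) and the standard library are available. Lean on these libraries where they do the work, as an engineer would, in place of code of your own. Each camera call takes 0.05 s, during which the arm holds its last target. There are 200 camera calls.

## Working session

There is one attempt and no reset: what is moved stays moved. The work goes in short steps, Python scripts to look and compute and a tool call to move; the robot and the scene stay as the last step left them, time stands still between calls to the robot, and variables do not carry over. Pictures are saved under pics/ and viewed, at most 10 in all, crops included, and the job is handed in when it is done.

Besides the shell and the picture viewer there is one more tool, called after "Emit:" by a JSON object that holds its "name" and its "arguments", one argument or row to a line. drive_tool: Moves the arm, as the interface text tells. Its arguments: {"type":"object","properties":{"deltas":{"type":"array","items":{"type":"array","items":{"type":"array","items":{"type":"number"}}}}},"required":["deltas"]}

```bash
ls; mkdir -p pics; python3 - <<'E'
from plant import ctrl, optics
import cv2,numpy as np
s=ctrl.state(); print({k:np.round(v,3).tolist() for k,v in s.items()}, ctrl.finger_overhang)
for n in("side","top"):
    print(n,optics.camera_model(n)); cv2.imwrite(f"pics/{n}0.png",optics.capture(n))
a=cv2.imread("pics/side0.png");b=cv2.imread("pics/top0.png")
E
```

```text
pics
{'t': 0.0, 'q': [1.016, 0.492, 1.559, -0.0, 1.092, -0.106], 'dq': [0.002, -0.001, -0.002, -0.001, -0.002, 0.001], 'tau': [-0.0, -61.265, -25.817, 0.069, 0.048, -0.0], 'ee_pos': [0.271, 0.563, 0.236], 'orientation': [-0.699, -3.062, 0.002], 'wrist_force': [-0.593, 0.584, 0.301], 'moment': [0.033, 0.053, -0.012], 'finger_force': 0.0, 'finger_gap': 1.002} 0.022
side {'fx': 456.3323593251753, 'fy': 456.3323593251753, 'cx': 251.0218698636581, 'cy': 192.88680362143018, 'xyz': array([0.32580666, 1.14024657, 0.66439919]), 'attitude': array([-0.32014613,  2.62414525, -1.42770978])}
top {'fx': 358.7105693908493, 'fy': 358.7105693908493, 'cx': 256.1876959552687, 'cy': 187.58381259505532, 'xyz': array([0.45442315, 0.33977597, 1.02900599]), 'attitude': array([-2.15737111,  2.19391838, -0.07725211])}
```

View pics/side0.png

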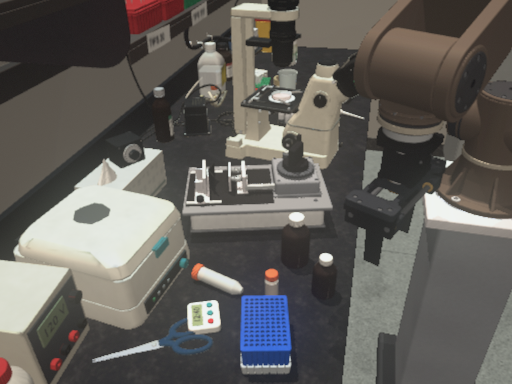

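View pics/top0.png

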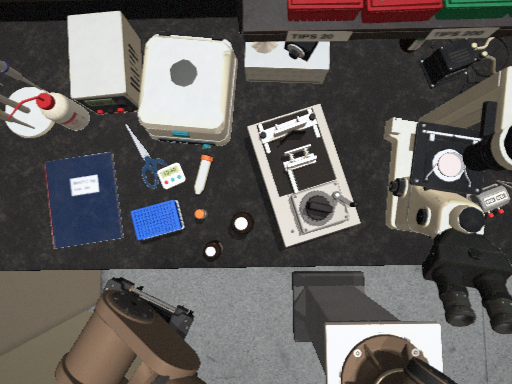

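The side view shows the shaker around (258,195), with the knob at (294,150). The top view shows it at (303,175), with the knob at (318,207) and the lever at (343,200). There are two bottle candidates in the top view, with caps at (242,223) and (212,250). The first looks larger, so I'll measure both.

```bash
cat > h.py <<'E'
from plant import ctrl, optics
import cv2,numpy as np
from scipy.spatial.transform import Rotation as R
def ray(n,p):
    m=optics.camera_model(n); d=R.from_rotvec(m["attitude"]).apply([(p[0]-m["cx"])/m["fx"],(p[1]-m["cy"])/m["fy"],1.]); return m["xyz"],d
def onz(n,p,z):
    o,d=ray(n,p); return o+d*(z-o[2])/d[2]
def tri(pt,ps):
    (a,u),(b,v)=ray("top",pt),ray("side",ps)
    k=np.linalg.lstsq(np.c_[u,-v],b-a,rcond=None)[0]; P,Q=a+k[0]*u,b+k[1]*v
    return (P+Q)/2,np.linalg.norm(P-Q)
def proj(n,X):
    m=optics.camera_model(n); c=R.from_rotvec(m["attitude"]).inv().apply(np.array(X)-m["xyz"]); return np.array([m["cx"]+m["fx"]*c[...,0]/c[...,2],m["cy"]+m["fy"]*c[...,1]/c[...,2]]).T
E
python3 - <<'E'
from h import *
t=cv2.imread("pics/top0.png");s=cv2.imread("pics/side0.png")
def white(im,x0,y0,x1,y1):
    m=(im[y0:y1,x0:x1].min(2)>150).astype(np.uint8)
    n,l,st,c=cv2.connectedComponentsWithStats(m); i=1+np.argmax(st[1:,4]); return c[i]+[x0,y0],st[i]
for a,b in(((228,210,256,238),(285,210,308,232)),((200,240,224,262),(315,250,335,268))):
    ct,st=white(t,*a);cs,ss=white(s,*b); P,e=tri(ct,cs); print("cap",ct,cs,st,ss,P.round(4),round(e,4))
m=(t.min(2)>120).astype(np.uint8); m[:, :245]=0;m[:,365:]=0;m[:100]=0;m[255:]=0
cs,_=cv2.findContours(m,cv2.RETR_EXTERNAL,cv2.CHAIN_APPROX_NONE); c=max(cs,key=cv2.contourArea)
r=cv2.minAreaRect(c);bx=cv2.boxPoints(r);print(r);
for z in(.05,.076): 
  q=np.array([onz("top",p,z) for p in bx]);print(z,q.round(4).tolist(),[round(np.linalg.norm(q[i]-q[i-1]),4) for i in range(4)])
A=cv2.resize(t[95:275,195:365],None,fx=3.2,fy=3.2,interpolation=cv2.INTER_CUBIC)
cv2.imwrite("pics/c1.png",A)
B=cv2.resize(s[125:305,170:350],None,fx=3.3,fy=3.3,interpolation=cv2.INTER_CUBIC)
cv2.imwrite("pics/c2.png",B)
E
```

```text
cap [240.66153846 223.04615385] [296.15555556 216.44444444] [  7   7  13  13 130] [  3   2  17  10 135] [0.4372 0.3883 0.1193] 0.0031
cap [210.17567568 251.01351351] [325.67326733 257.03960396] [ 5  7 11  9 74] [  4   3  14   9 101] [0.3661 0.4695 0.0933] 0.0032
((303.37396240234375, 174.34231567382812), (126.8602294921875, 78.72844696044922), 72.21611022949219)
0.05 [[0.7056, 0.3725, 0.05], [0.7698, 0.1626, 0.05], [0.4332, 0.0682, 0.05], [0.3719, 0.2726, 0.05]] [np.float64(0.3484), np.float64(0.2195), np.float64(0.3496), np.float64(0.2134)]
0.076 [[0.699, 0.3717, 0.076], [0.7615, 0.1673, 0.076], [0.4338, 0.0755, 0.076], [0.3741, 0.2744, 0.076]] [np.float64(0.3392), np.float64(0.2137), np.float64(0.3403), np.float64(0.2077)]
```

View pics/c1.png

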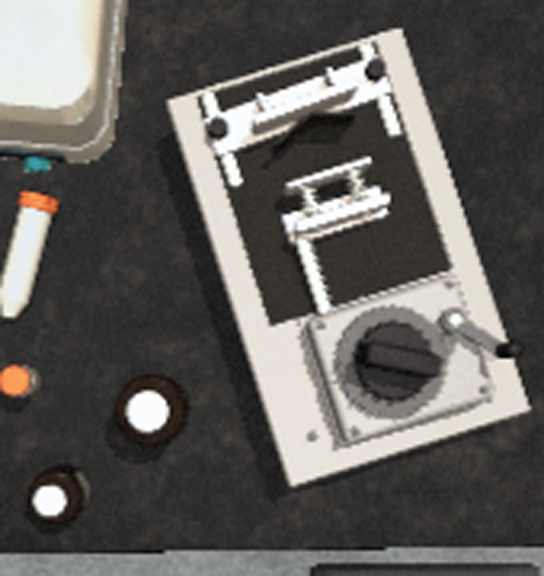

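View pics/c2.png

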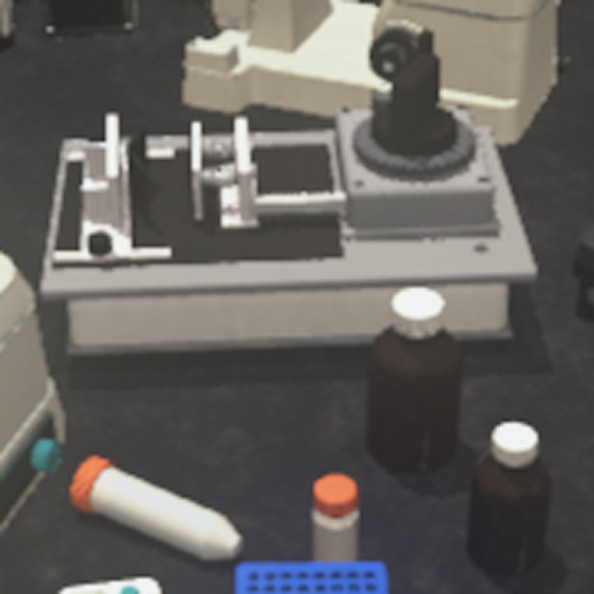

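The larger bottle's cap triangulates to z = 0.119, which matches 118 mm. The smaller bottle's is 0.093, so the one I want is the larger, with its cap at top (241,223) and side (296,216). The crop confirms this. It also shows the knob bar at crop (400,362) and the post tip at crop (512,350). I'll check the shaker pose against the knob and the post.

```bash
cat >> h.py <<'E'
O=np.array([.5671,.2222,0]);YAW=.282
def S(p): return O+R.from_euler("z",YAW).apply(p)
def yy(s):
    y=R.from_rotvec(s["orientation"]).as_matrix(); return np.degrees(np.arctan2(y[1,1],y[0,1]))
def st():
    s=ctrl.state(); print(round(s["t"],2),np.round(s["ee_pos"],4),"yyaw",round(yy(s),1),"q6",round(np.degrees(s["q"][5]),1),"tilt",R.from_rotvec(s["orientation"]).as_matrix()[2,2].round(4),np.round(s["wrist_force"],1),np.round(s["moment"],3),round(s["finger_gap"],3)); return s
def delta(pos,yaw,lift=0):
    "tool-frame shift in cm and tool z turn in deg to reach pos with tool y at yaw"
    s=ctrl.state(); M=R.from_rotvec(s["orientation"]); d=M.inv().apply(np.array(pos)-s["ee_pos"])*100
    a=(yy(s)-yaw+180)%360-180
    print("to",np.round(pos,4),"d cm",d.round(2),"turn z",round(a,1))
E
python3 - <<'E'
from h import *
for n,p in(("knob top",(-.08,0,.18)),("post top",(-.098,-.084,.168)),("pivot",(-.064,-.055,.125))):
    print(n,S(p).round(4),"top crop",((proj("top",S(p))-[195,95])*3.2).round(),"side crop",((proj("side",S(p))-[170,125])*3.3).round())
# jaw / stop heads at crop pixels
print("pawl")
for nm,px,z in(("postpx",(512,350),.168),("knob",(400,362),.18),("padface R",(370,160),.124),("padface L",(288,187),.124),("V apex?",(322,108),.128),("stopL",(262,103),.128),("stopR",(332,78),.128)):
    P=onz("top",np.array(px)/3.2+[195,95],z); print(nm,R.from_euler("z",-YAW).apply(P-O).round(4),P.round(4))
delta(S((-.098,-.084,.157)),-11)
st()
E
```

```text
knob top [0.4903 0.1999 0.18  ] top crop [396. 337.] side crop [388.  69.]
post top [0.4963 0.1142 0.168 ] top crop [508. 328.] side crop [401.  33.]
pivot [0.5209 0.1516 0.125 ] top crop [445. 300.] side crop [358. 102.]
pawl
postpx [-0.1148 -0.0818  0.168 ] [0.4796 0.1117 0.168 ]
knob [-0.0984  0.0029  0.18  ] [0.4718 0.1976 0.18  ]
padface R [ 0.0602 -0.0331  0.124 ] [0.6341 0.2071 0.124 ]
padface L [0.0588 0.0358 0.124 ] [0.6136 0.273  0.124 ]
V apex? [ 0.1109 -0.0087  0.128 ] [0.676  0.2447 0.128 ]
stopL [0.1289 0.0358 0.128 ] [0.681  0.2924 0.128 ]
stopR [ 0.1317 -0.0237  0.128 ] [0.7002 0.2361 0.128 ]
to [0.4963 0.1142 0.157 ] d cm [-39.76 -30.64   7.94] turn z 75.3
0.1 [0.2711 0.5629 0.2361] yyaw 64.3 q6 -6.1 tilt -1.0 [-0.4  0.1  0.2] [-0.008  0.029 -0.026] 1.001
```

```bash
python3 - <<'E'
from h import *
T=lambda p:np.array(p)/3.2+[195,95]; D=lambda p:np.array(p)/3.3+[170,125]
loc=lambda P:R.from_euler("z",-YAW).apply(P-O).round(4)
for nm,a,b in(("plat rearL",(170,101),(62,142)),("plat frontL",(291,486),(533,272)),("hous rearL",(303,322),(342,228)),("hous rearR",(452,273),(336,112)),("hous frontR",(493,400),(490,122)),("knob",(400,362),(415,62))):
    P,e=tri(T(a),D(b)); print(nm,P.round(4),round(e,4),loc(P))
for nm,a,z in(("plat rL",(168,101),.076),("rR",(402,29),.076),("fR",(529,407),.076),("fL",(291,486),.076),("h",(303,322),.112),("h",(452,273),.112),("h",(493,400),.112),("h",(345,445),.112),("wheel",(393,360),.12)):
    P=onz("top",T(a),z); print(nm,P.round(4),loc(P))
for nm,a,z in(("rL side",(45,290),.066),("rL side top",(45,280),.076),("fL side",(535,272),.076)):
    P=onz("side",D(a),z); print(nm,P.round(4),loc(P))
E
```

```text
plat rearL [0.6696 0.3644 0.1901] 0.0028 [0.138  0.1081 0.1901]
plat frontL [0.3732 0.2724 0.0735] 0.0006 [-0.1722  0.1022  0.0735]
hous rearL [0.5089 0.2602 0.0822] 0.0016 [-0.0454  0.0527  0.0822]
hous rearR [0.5421 0.1415 0.109 ] 0.0039 [-0.0465 -0.0706  0.109 ]
hous frontR [0.4335 0.1083 0.0953] 0.0164 [-0.1601 -0.0723  0.0953]
knob [0.4716 0.1988 0.1873] 0.0001 [-0.0983  0.0041  0.1873]
plat rL [0.6973 0.369  0.076 ] [0.1659 0.1048 0.076 ]
rR [0.7556 0.1698 0.076 ] [ 0.1664 -0.1027  0.076 ]
fR [0.4351 0.0752 0.076 ] [-0.1677 -0.1045  0.076 ]
fL [0.3737 0.2726 0.076 ] [-0.1717  0.1022  0.076 ]
h [0.5064 0.2626 0.112 ] [-0.0471  0.0557  0.112 ]
h [0.5437 0.1424 0.112 ] [-0.0447 -0.0701  0.112 ]
h [0.4419 0.1134 0.112 ] [-0.1506 -0.0696  0.112 ]
h [0.4083 0.2317 0.112 ] [-0.1499  0.0533  0.112 ]
wheel [0.4747 0.193  0.12  ] [-0.0969 -0.0023  0.12  ]
rL side [0.6981 0.3584 0.066 ] [0.1637 0.0944 0.066 ]
rL side top [0.6963 0.3603 0.076 ] [0.1625 0.0967 0.076 ]
fL side [0.3714 0.2757 0.076 ] [-0.173   0.1059  0.076 ]
```

The knob, post and housing all show the shaker origin about 17.5 mm in front of the platform's middle. I'll correct for that and go to the post.

```bash
cat >> h.py <<'E'
O=S((-.0175,.001,0))
E
python3 - <<'E'
from h import *
print(O)
delta(S((-.098,-.084,.25)),-11)
delta(S((-.098,-.084,.157)),-11)
E
```

```text
[0.55001296 0.21829065 0.        ]
to [0.4793 0.1103 0.25  ] d cm [-38.39 -31.75  -1.36] turn z 75.3
to [0.4793 0.1103 0.157 ] d cm [-38.39 -31.74   7.94] turn z 75.3
```

Emit:
{"name": "drive_tool", "arguments": {
  "deltas": [
    [[-3.8,-3.1,-0.3,0,0,0,60],[-3.8,-3.1,-0.3,0,0,0,60],[-3.8,-3.1,-0.3,0,0,0,60],[-3.8,-3.1,-0.3,0,0,0,60],[-3.8,-3.1,-0.2,0,0,0,60]]
  ]
}}

```text
t: 0.6
ee_pos: [0.3754, 0.3393, 0.2507]
orientation: [0.698, 3.063, -0.0]
wrist_force: [1.2, 0.7, 0.1]
finger_gap: 0.639
finger_force: 0.0
```

Emit:
{"name": "drive_tool", "arguments": {
  "deltas": [
    [[-3.8,-3.1,0,0,0,0,60],[-3.8,-3.1,0,0,0,0,60],[-3.8,-3.1,0,0,0,0,60],[-3.8,-3.1,0,0,0,0,60],[-3.8,-3.1,0,0,0,0,60]]
  ]
}}

```text
t: 1.1
ee_pos: [0.4794, 0.117, 0.2506]
orientation: [-0.699, -3.063, -0.0]
wrist_force: [0.8, 0.1, -0.3]
finger_gap: 0.6
finger_force: 0.0
```

Emit:
{"name": "drive_tool", "arguments": {
  "deltas": [
    [[0,0,0,0,0,8.4,50],[0,0,0,0,0,8.4,50],[0,0,0,0,0,8.4,50],[0,0,0,0,0,8.4,50],[0,0,0,0,0,8.4,50]]
  ]
}}

```text
t: 1.6
ee_pos: [0.4789, 0.1188, 0.2504]
orientation: [-1.758, -2.603, 0.0]
wrist_force: [-0.3, 0.4, -0.2]
finger_gap: 0.499
finger_force: 0.0
```

Emit:
{"name": "drive_tool", "arguments": {
  "deltas": [
    [[0,0,0,0,0,8.4,50],[0,0,0,0,0,8.4,50],[0,0,0,0,0,8.4,50],[0,0,0,0,0,8.1,50],[0,0,0,0,0,0,50]]
  ]
}}

```text
t: 2.1
ee_pos: [0.4789, 0.1189, 0.2504]
orientation: [-2.426, -1.995, 0.001]
wrist_force: [0.7, -0.0, 1.0]
finger_gap: 0.499
finger_force: 0.0
```

```bash
python3 - <<'E'
from h import *
st()
delta(S((-.098,-.084,.157)),-11)
t=optics.capture("top");s=optics.capture("side")
A=cv2.resize(t[160:260,280:400],None,fx=4,fy=4,interpolation=cv2.INTER_CUBIC)
B=cv2.resize(s[90:220,230:350],None,fx=3.1,fy=3.1,interpolation=cv2.INTER_CUBIC)[:400]
B=cv2.resize(B,(300,400)) if 0 else B
cv2.imwrite("pics/d1.png",np.hstack([A[:400],B[:400][:,:320]]) if B.shape[0]>=400 else A)
E
```

```text
2.1 [0.4789 0.1189 0.2504] yyaw -11.1 q6 17.4 tilt -1.0 [ 0.7 -0.   1. ] [-0.058  0.062  0.017] 0.499
to [0.4793 0.1103 0.157 ] d cm [-0.83  0.21  9.34] turn z -0.1
```

View pics/d1.png

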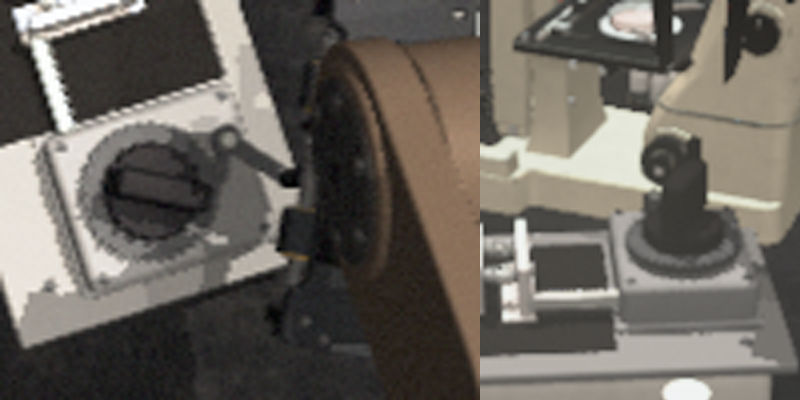

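The knob and the post are clear of the gripper, and the post foot at crop (290,178) sits under the wrist. Next I descend, grip the post and swing it out.

Emit:
{"name": "drive_tool", "arguments": {
  "deltas": [
    [[-0.8,0.2,0,0,0,0,50],[0,0,3.0,0,0,0,50],[0,0,3.0,0,0,0,50],[0,0,2.0,0,0,0,50],[0,0,1.2,0,0,0,50]]
  ]
}}

```text
t: 2.7
ee_pos: [0.479, 0.1101, 0.1571]
orientation: [-2.421, -2.0, 0.002]
wrist_force: [0.6, 0.4, 0.1]
finger_gap: 0.502
finger_force: 0.0
```

Emit:
{"name": "drive_tool", "arguments": {
  "deltas": [
    [[0,0,0,0,0,0,20],[0,0,0,0,0,0,10],[0,0,0,0,0,0,5],[0,0,0,0,0,0,5],[0,0,0,0,0,0,5]]
  ]
}}

```text
t: 3.2
ee_pos: [0.4807, 0.1107, 0.1594]
orientation: [2.422, 1.997, 0.005]
wrist_force: [18.4, -6.2, -7.5]
finger_gap: 0.135
finger_force: 9.2
```

```bash
python3 - <<'E'
from h import *
st()
delta(S((-.080,-.097,.157)),-11)
E
```

```text
3.2 [0.4807 0.1107 0.1594] yyaw -11.0 q6 16.3 tilt -1.0 [18.4 -6.2 -7.5] [-1.009 -3.019  0.052] 0.135
to [0.5002 0.1029 0.157 ] d cm [-0.4   2.05  0.25] turn z 0.0
```

Emit:
{"name": "drive_tool", "arguments": {
  "deltas": [
    [[-0.2,0.6,0,0,0,0,5],[-0.2,0.6,0,0,0,0,5],[0,0.6,0,0,0,0,5],[0,0.4,0,0,0,0,5],[0,0,0,0,0,0,5]]
  ]
}}

```text
t: 3.7
ee_pos: [0.4998, 0.1021, 0.1591]
orientation: [-2.423, -1.999, 0.003]
wrist_force: [-4.5, -4.9, 8.4]
finger_gap: 0.129
finger_force: 30.0
```

```bash
python3 - <<'E'
from h import *
s=st()
p=R.from_euler("z",-YAW).apply(s["ee_pos"]-O)-[-.064,-.055,0];print(p,np.hypot(*p[:2]),"lever",np.arctan2(p[1],p[0])-np.arctan2(-29,-34))
E
```

```text
3.7 [0.4998 0.1021 0.1591] yyaw -11.0 q6 15.1 tilt -1.0 [-4.5 -4.9  8.4] [-0.801  0.943  0.277] 0.129
[-0.01653825 -0.04266009  0.15913738] 0.04575365340765229 lever 0.49476074373178536
```

Emit:
{"name": "drive_tool", "arguments": {
  "deltas": [
    [[0,0,0,0,0,0,40],[0,0,0,0,0,0,50],[0,0,-3.0,0,0,0,50],[0,0,-3.0,0,0,0,60],[0,0,-3.0,0,0,0,60]]
  ]
}}

```text
t: 4.2
ee_pos: [0.5002, 0.1026, 0.2497]
orientation: [-2.424, -1.998, 0.0]
wrist_force: [-0.2, 0.0, -1.0]
finger_gap: 0.496
finger_force: 0.0
```

```bash
python3 - <<'E'
from h import *
st(); delta(S((-.08,0,.165)),-11.3)
t=optics.capture("top");s=optics.capture("side")
A=cv2.resize(t[160:260,280:380],None,fx=4,fy=4,interpolation=cv2.INTER_CUBIC)
B=cv2.resize(s[90:190,250:350],None,fx=4,fy=4,interpolation=cv2.INTER_CUBIC)
cv2.imwrite("pics/d2.png",np.hstack([A,B]))
E
```

```text
4.2 [0.5002 0.1026 0.2497] yyaw -11.0 q6 15.2 tilt -1.0 [-0.2  0.  -1. ] [-0.077  0.09  -0.004] 0.496
to [0.4732 0.196  0.165 ] d cm [ 8.65 -4.44  8.47] turn z 0.3
```

View pics/d2.png

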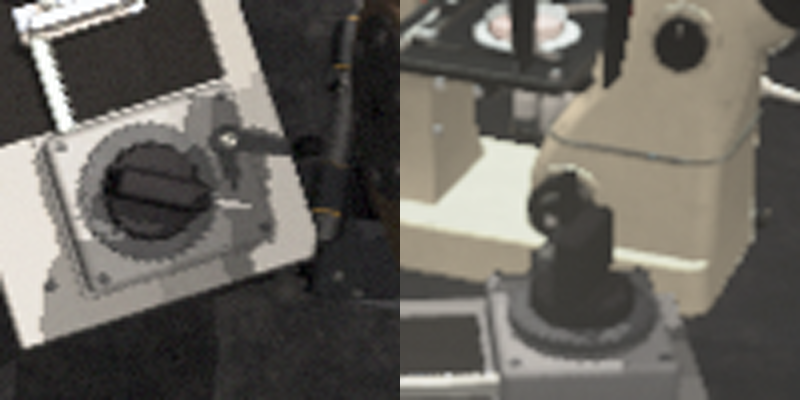

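The lever is now out: the arm points right at top crop (260,140), with the pawl clear at (230,175). The knob bar is centred at about crop (160,189). Next I grip the knob.

Emit:
{"name": "drive_tool", "arguments": {
  "deltas": [
    [[4.3,-2.2,0,0,0,0,60],[4.3,-2.2,0,0,0,0,60],[0,0,3.5,0,0,0,60],[0,0,3.0,0,0,0,60],[0,0,2.0,0,0,0,60]]
  ]
}}

```text
t: 4.8
ee_pos: [0.4726, 0.1957, 0.1613]
orientation: [-2.422, -1.999, 0.003]
wrist_force: [0.0, 0.1, 0.4]
finger_gap: 0.598
finger_force: 0.0
```

Emit:
{"name": "drive_tool", "arguments": {
  "deltas": [
    [[0,0,0,0,0,0,30],[0,0,0,0,0,0,20],[0,0,0,0,0,0,14],[0,0,0,0,0,0,14],[0,0,0,0,0,0,14]]
  ]
}}

```text
t: 5.3
ee_pos: [0.4736, 0.1954, 0.164]
orientation: [2.424, 1.998, 0.001]
wrist_force: [-0.0, 0.3, -0.9]
finger_gap: 0.237
finger_force: 0.0
```

```bash
python3 - <<'E'
from h import *
st(); delta(S((-.08,0,.165)),-11.3)
E
```

```text
5.3 [0.4736 0.1954 0.164 ] yyaw -11.0 q6 26.0 tilt -1.0 [-0.   0.3 -0.9] [-0.088  0.052  0.033] 0.237
to [0.4732 0.196  0.165 ] d cm [ 0.06 -0.05 -0.1 ] turn z 0.3
```

Emit:
{"name": "drive_tool", "arguments": {
  "deltas": [
    [[0,0,0,0,0,0,12],[0,0,0,0,0,0,12],[0,0,0,0,0,0,12]]
  ]
}}

```text
t: 5.6
ee_pos: [0.4743, 0.1955, 0.164]
orientation: [2.424, 1.997, 0.003]
wrist_force: [5.9, -0.8, 0.8]
finger_gap: 0.189
finger_force: 30.0
```

```bash
python3 - <<'E'
from h import *
st()
E
```

```text
5.6 [0.4743 0.1955 0.164 ] yyaw -11.0 q6 26.0 tilt -1.0 [ 5.9 -0.8  0.8] [-0.167 -0.637 -0.011] 0.189
```

Emit:
{"name": "drive_tool", "arguments": {
  "deltas": [
    [[0,0,0,0,0,-3,12],[0,0,0,0,0,-3,12]]
  ]
}}

```text
t: 5.8
ee_pos: [0.4741, 0.1955, 0.164]
orientation: [2.314, 2.124, 0.002]
wrist_force: [3.6, 0.7, 1.1]
finger_gap: 0.188
finger_force: 30.0
```

```bash
python3 - <<'E'
from h import *
st()
E
```

```text
5.8 [0.4741 0.1955 0.164 ] yyaw -4.9 q6 19.9 tilt -1.0 [3.6 0.7 1.1] [-0.136 -0.412 -0.069] 0.188
```

Emit:
{"name": "drive_tool", "arguments": {
  "deltas": [
    [[0,0,0,0,0,-8,12],[0,0,0,0,0,-8,12],[0,0,0,0,0,-8,12],[0,0,0,0,0,-8,12],[0,0,0,0,0,-8,12]]
  ]
}}

```text
t: 6.3
ee_pos: [0.4728, 0.1952, 0.164]
orientation: [-1.443, -2.79, 0.002]
wrist_force: [-4.1, -3.4, 6.5]
finger_gap: 0.19
finger_force: 30.0
```

Emit:
{"name": "drive_tool", "arguments": {
  "deltas": [
    [[0,0,0,0,0,-8,12],[0,0,0,0,0,-8,12],[0,0,0,0,0,-8,12],[0,0,0,0,0,-8,12],[0,0,0,0,0,-8,12]]
  ]
}}

```text
t: 6.8
ee_pos: [0.472, 0.1941, 0.164]
orientation: [-0.4, -3.113, 0.005]
wrist_force: [-7.4, -13.8, 11.0]
finger_gap: 0.189
finger_force: 30.0
```

Emit:
{"name": "drive_tool", "arguments": {
  "deltas": [
    [[0,0,0,0,0,-8,12],[0,0,0,0,0,-7,12],[0,0,0,0,0,-6,12],[0,0,0,0,0,-4,12],[0,0,0,0,0,0,12]]
  ]
}}

```text
t: 7.3
ee_pos: [0.472, 0.1932, 0.164]
orientation: [0.278, -3.125, 0.006]
wrist_force: [-7.5, -18.8, 11.7]
finger_gap: 0.191
finger_force: 30.0
```

```bash
python3 - <<'E'
from h import *
st()
E
```

```text
7.3 [0.472  0.1932 0.164 ] yyaw 100.2 q6 -85.1 tilt -1.0 [ -7.5 -18.8  11.7] [-3.296  0.852  0.045] 0.191
```

Emit:
{"name": "drive_tool", "arguments": {
  "deltas": [
    [[0,0,0,0,0,-2,12],[0,0,0,0,0,-2,12],[0,0,0,0,0,-2,12],[0,0,0,0,0,0,12]]
  ]
}}

```text
t: 7.7
ee_pos: [0.472, 0.193, 0.164]
orientation: [0.44, -3.107, 0.006]
wrist_force: [-7.2, -21.3, 12.2]
finger_gap: 0.188
finger_force: 30.0
```

```bash
python3 - <<'E'
from h import *
st()
E
```

```text
7.7 [0.472 0.193 0.164] yyaw 106.1 q6 -91.0 tilt -1.0 [ -7.2 -21.3  12.2] [-3.549  0.799  0.073] 0.188
```

Emit:
{"name": "drive_tool", "arguments": {
  "deltas": [
    [[0,0,0,0,0,0,40],[0,0,0,0,0,0,60],[0,0,-4.0,0,0,0,80],[0,0,-4.0,0,0,0,90],[0,0,-3.0,0,0,0,90]]
  ]
}}

```text
t: 8.2
ee_pos: [0.4735, 0.1957, 0.2757]
orientation: [-0.437, 3.11, 0.001]
wrist_force: [0.1, 0.2, 0.0]
finger_gap: 0.555
finger_force: 0.0
```

```bash
cat >> h.py <<'E'
O=O+[.0008,-.003,0]
E
python3 - <<'E'
from h import *
st(); delta((.437,.388,.26),106.2); delta((.437,.388,.088),106.2)
E
```

```text
8.2 [0.4735 0.1957 0.2757] yyaw 106.0 q6 -91.0 tilt -1.0 [0.1 0.2 0. ] [ 0.112 -0.016 -0.018] 0.555
to [0.437 0.388 0.26 ] d cm [-1.79 19.49  1.58] turn z -0.2
to [0.437 0.388 0.088] d cm [-1.78 19.48 18.78] turn z -0.2
```

Emit:
{"name": "drive_tool", "arguments": {
  "deltas": [
    [[-0.5,4.9,0,0,0,0,95],[-0.5,4.9,0,0,0,0,95],[-0.4,4.9,0,0,0,0,95],[-0.4,4.8,0,0,0,0,95],[0,0,4.0,0,0,0,95]]
  ]
}}

```text
t: 8.7
ee_pos: [0.437, 0.3936, 0.2368]
orientation: [-0.443, 3.103, 0.008]
wrist_force: [0.8, -0.7, -1.0]
finger_gap: 0.934
finger_force: 0.0
```

```bash
python3 - <<'E'
from h import *
st(); delta((.437,.388,.088),106.2)
t=optics.capture("top")
A=cv2.resize(t[95:275,195:365],None,fx=3.3,fy=3.3,interpolation=cv2.INTER_CUBIC)
cv2.imwrite("pics/d3.png",A)
E
```

```text
8.7 [0.437  0.3936 0.2368] yyaw 106.2 q6 -70.7 tilt -1.0 [ 0.8 -0.7 -1. ] [ 0.086 -0.044  0.045] 0.934
to [0.437 0.388 0.088] d cm [ 0.27 -0.6  14.87] turn z 0.0
```

View pics/d3.png

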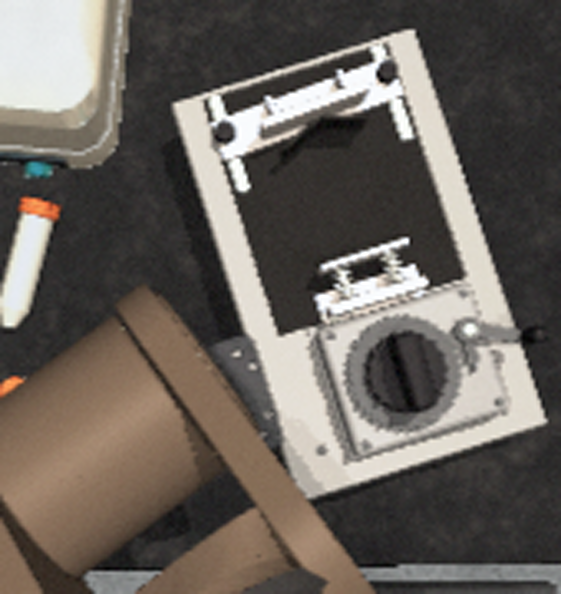

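The jaw is right back, with its pad plate at crop (365,255). The knob bar lies along the shaker's axis and the lever is out.

Emit:
{"name": "drive_tool", "arguments": {
  "deltas": [
    [[0,0,3.0,0,0,0,95],[0,0,0,0,0,0,95],[0,0,0,0,0,0,95]]
  ]
}}

```text
t: 9.05
ee_pos: [0.4373, 0.3875, 0.2043]
orientation: [0.436, -3.11, 0.0]
wrist_force: [-0.3, -0.1, 0.3]
finger_gap: 0.949
finger_force: 0.0
```

```bash
python3 - <<'E'
from h import *
st(); delta((.437,.388,.088),106.2)
E
```

```text
9.05 [0.4373 0.3875 0.2043] yyaw 106.0 q6 -70.9 tilt -1.0 [-0.3 -0.1  0.3] [ 0.124  0.042 -0.019] 0.949
to [0.437 0.388 0.088] d cm [1.000e-02 6.000e-02 1.163e+01] turn z -0.2
```

Emit:
{"name": "drive_tool", "arguments": {
  "deltas": [
    [[0,0,4.0,0,0,0,95],[0,0,4.0,0,0,0,95],[0,0,2.5,0,0,0,95],[0,0,1.1,0,0,0,95],[0,0,0,0,0,0,70]]
  ]
}}

```text
t: 9.55
ee_pos: [0.4375, 0.3877, 0.0879]
orientation: [0.436, -3.111, 0.0]
wrist_force: [0.4, -0.2, -0.2]
finger_gap: 0.906
finger_force: 0.0
```

Emit:
{"name": "drive_tool", "arguments": {
  "deltas": [
    [[0,0,0,0,0,0,62],[0,0,0,0,0,0,55],[0,0,0,0,0,0,55],[0,0,0,0,0,0,55],[0,0,0,0,0,0,55]]
  ]
}}

```text
t: 10.05
ee_pos: [0.4376, 0.388, 0.0886]
orientation: [-0.437, 3.11, 0.001]
wrist_force: [0.1, -1.4, 7.2]
finger_gap: 0.627
finger_force: 29.9
```

```bash
python3 - <<'E'
from h import *
st(); delta(S((.066,0,.26)),106.2)
E
```

```text
10.05 [0.4376 0.388  0.0886] yyaw 106.0 q6 -70.9 tilt -1.0 [ 0.1 -1.4  7.2] [-0.21   0.013 -0.007] 0.627
to [0.6142 0.2337 0.26  ] d cm [-12.76 -19.69 -17.12] turn z -0.2
```

Emit:
{"name": "drive_tool", "arguments": {
  "deltas": [
    [[0,0,-2.0,0,0,0,55],[0,0,-3.5,0,0,0,55],[0,0,-4.0,0,0,0,55],[0,0,-4.0,0,0,0,55],[0,0,-3.0,0,0,0,55]]
  ]
}}

```text
t: 10.55
ee_pos: [0.437, 0.3878, 0.2551]
orientation: [-0.437, 3.11, 0.001]
wrist_force: [1.1, 0.4, -3.0]
finger_gap: 0.629
finger_force: 29.9
```

Emit:
{"name": "drive_tool", "arguments": {
  "deltas": [
    [[-1.5,-2.3,0,0,0,0,55],[-2.5,-4.0,0,0,0,0,55],[-2.5,-4.0,0,0,0,0,55],[-2.5,-4.0,0,0,0,0,55],[-2.4,-3.4,0,0,0,0,55]]
  ]
}}

```text
t: 11.05
ee_pos: [0.5965, 0.2473, 0.2525]
orientation: [0.436, -3.111, 0.0]
wrist_force: [0.5, 0.6, -3.2]
finger_gap: 0.628
finger_force: 29.9
```

Emit:
{"name": "drive_tool", "arguments": {
  "deltas": [
    [[-1.3,-2.0,0,0,0,0,55],[0,0,0,0,0,0,55],[0,0,0,0,0,0,55]]
  ]
}}

```text
t: 11.35
ee_pos: [0.6132, 0.2332, 0.2521]
orientation: [0.435, -3.11, -0.0]
wrist_force: [-0.1, 0.5, -2.8]
finger_gap: 0.63
finger_force: 29.9
```

```bash
python3 - <<'E'
from h import *
st(); delta(S((.064,0,.166)),106.2)
s=optics.capture("side");t=optics.capture("top")
B=cv2.resize(s[80:280,160:360],None,fx=2.0,fy=2.0,interpolation=cv2.INTER_CUBIC)
A=cv2.resize(t[90:290,190:390],None,fx=2.0,fy=2.0,interpolation=cv2.INTER_CUBIC)
cv2.imwrite("pics/d4.png",np.hstack([A,B]))
E
```

```text
11.35 [0.6132 0.2332 0.2521] yyaw 105.9 q6 -90.9 tilt -1.0 [-0.1  0.5 -2.8] [ 0.056  0.067 -0.039] 0.63
to [0.6123 0.2331 0.166 ] d cm [0.07 0.01 8.61] turn z -0.3
```

View pics/d4.png

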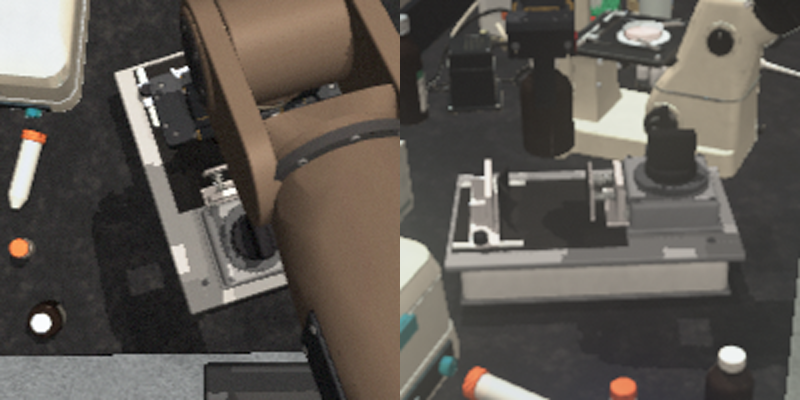

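The side view shows the bottle hanging upright at (548,115). It is over the bay, between the pad at x≈592 and the stop at x≈488. Now I lower it.

Emit:
{"name": "drive_tool", "arguments": {
  "deltas": [
    [[0,0,2.5,0,0,0,55],[0,0,3.0,0,0,0,55],[0,0,2.0,0,0,0,55],[0,0,0.8,0,0,0,55],[0,0,0.3,0,0,0,55]]
  ]
}}

```text
t: 11.95
ee_pos: [0.6129, 0.2342, 0.1664]
orientation: [0.438, -3.11, 0.0]
wrist_force: [-0.7, -0.3, -2.5]
finger_gap: 0.629
finger_force: 29.9
```

Emit:
{"name": "drive_tool", "arguments": {
  "deltas": [
    [[0,0,0.2,0,0,0,55],[0,0,0,0,0,0,55]]
  ]
}}

```text
t: 12.15
ee_pos: [0.6137, 0.2337, 0.1655]
orientation: [-0.437, 3.11, 0.0]
wrist_force: [0.3, -0.3, -3.7]
finger_gap: 0.629
finger_force: 29.9
```

Emit:
{"name": "drive_tool", "arguments": {
  "deltas": [
    [[0,0,0.1,0,0,0,55],[0,0,0.1,0,0,0,55],[0,0,0,0,0,0,55]]
  ]
}}

```text
t: 12.45
ee_pos: [0.6142, 0.2335, 0.1646]
orientation: [-0.436, 3.108, 0.001]
wrist_force: [-0.9, -1.4, 7.0]
finger_gap: 0.626
finger_force: 29.9
```

Contact is felt at +7 N. I'll let go and rise.

Emit:
{"name": "drive_tool", "arguments": {
  "deltas": [
    [[0,0,0,0,0,0,75],[0,0,0,0,0,0,90],[0,0,0,0,0,0,90],[0,0,-1.0,0,0,0,90],[0,0,-3.0,0,0,0,90]]
  ]
}}

```text
t: 12.95
ee_pos: [0.6126, 0.2332, 0.2012]
orientation: [0.436, -3.107, 0.001]
wrist_force: [0.2, 0.3, -0.2]
finger_gap: 0.894
finger_force: 0.0
```

Emit:
{"name": "drive_tool", "arguments": {
  "deltas": [
    [[0,0,-4.0,0,0,0,90],[0,0,-4.0,0,0,0,90],[0,0,0,0,0,0,60]]
  ]
}}

```text
t: 13.25
ee_pos: [0.6149, 0.2339, 0.2893]
orientation: [-0.436, 3.102, 0.002]
wrist_force: [0.1, 0.3, -0.6]
finger_gap: 0.859
finger_force: 0.0
```

```bash
python3 - <<'E'
from h import *
st(); delta(S((-.080,-.097,.28)),-11)
delta(S((-.080,-.097,.28)),106)
E
```

```text
13.25 [0.6149 0.2339 0.2893] yyaw 106.0 q6 -90.9 tilt -1.0 [ 0.1  0.3 -0.6] [ 0.027 -0.004 -0.076] 0.859
to [0.501  0.0999 0.28  ] d cm [14.65 -9.75  0.79] turn z 117.0
to [0.501  0.0999 0.28  ] d cm [14.65 -9.75  0.79] turn z -0.0
```

Emit:
{"name": "drive_tool", "arguments": {
  "deltas": [
    [[3.7,-2.4,0,0,0,0,50],[3.7,-2.4,0,0,0,0,50],[3.7,-2.4,0,0,0,0,50],[3.6,-2.3,0,0,0,0,50],[0,0,0,0,0,-8,50]]
  ]
}}

```text
t: 13.75
ee_pos: [0.4955, 0.0992, 0.2832]
orientation: [0.651, -3.073, 0.0]
wrist_force: [0.4, 0.5, 0.2]
finger_gap: 0.509
finger_force: 0.0
```

Emit:
{"name": "drive_tool", "arguments": {
  "deltas": [
    [[0,0,0,0,0,-8,50],[0,0,0,0,0,-8,50],[0,0,0,0,0,-8,50],[0,0,0,0,0,-8,50],[0,0,0,0,0,0,50]]
  ]
}}

```text
t: 14.25
ee_pos: [0.4982, 0.1016, 0.2828]
orientation: [-1.477, 2.772, 0.0]
wrist_force: [-0.3, -0.6, 0.0]
finger_gap: 0.501
finger_force: 0.0
```

```bash
python3 - <<'E'
from h import *
st(); delta((.500,.102,.157),146)
a=R.from_euler("z",YAW).apply([-.018,.013,0]); 
print("lever in, tool shift cm",R.from_rotvec(ctrl.state()["orientation"]).inv().apply(a)*100)
s=optics.capture("side");t=optics.capture("top")
B=cv2.resize(s[80:280,160:360],None,fx=2.0,fy=2.0,interpolation=cv2.INTER_CUBIC)
A=cv2.resize(t[90:290,190:390],None,fx=2.0,fy=2.0,interpolation=cv2.INTER_CUBIC)
cv2.imwrite("pics/d5.png",np.hstack([A,B]))
E
```

```text
14.25 [0.4982 0.1016 0.2828] yyaw 146.1 q6 -142.0 tilt -1.0 [-0.3 -0.6  0. ] [0.107 0.103 0.043] 0.501
to [0.5   0.102 0.157] d cm [-0.13 -0.12 12.58] turn z 0.1
lever in, tool shift cm [ 5.45222859e-01  2.15237822e+00 -2.13184749e-04]
```

View pics/d5.png

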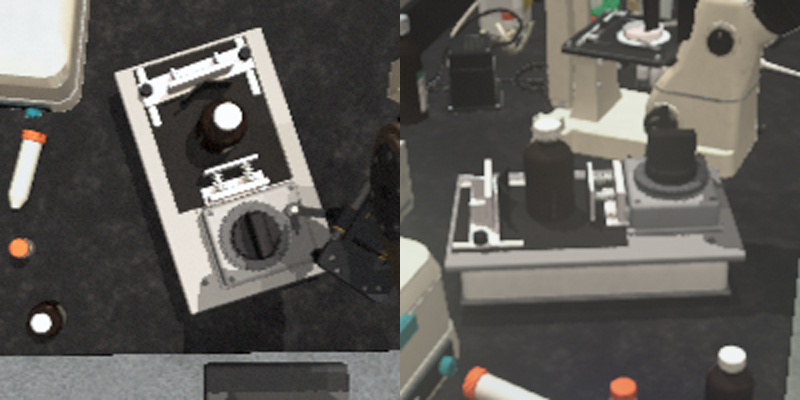

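The bottle stands upright in the bay, with its cap at top crop (228,116) and side crop (548,128). Next I swing the lever back in.

Emit:
{"name": "drive_tool", "arguments": {
  "deltas": [
    [[-0.1,-0.1,4.0,0,0,0,50],[0,0,4.0,0,0,0,50],[0,0,3.0,0,0,0,50],[0,0,1.6,0,0,0,50],[0,0,0,0,0,0,25]]
  ]
}}

```text
t: 14.85
ee_pos: [0.4989, 0.1018, 0.1548]
orientation: [1.468, -2.773, -0.003]
wrist_force: [-0.5, -0.4, 0.3]
finger_gap: 0.457
finger_force: 0.0
```

Emit:
{"name": "drive_tool", "arguments": {
  "deltas": [
    [[0,0,0,0,0,0,10],[0,0,0,0,0,0,5],[0,0,0,0,0,0,5],[0,0,0,0,0,0,5],[0,0,0,0,0,0,5]]
  ]
}}

```text
t: 15.35
ee_pos: [0.5, 0.1018, 0.1573]
orientation: [-1.474, 2.773, -0.001]
wrist_force: [-0.2, -1.6, 5.5]
finger_gap: 0.131
finger_force: 30.0
```

```bash
python3 - <<'E'
from h import *
st()
t=cv2.imread("pics/d5.png")[:,:400]
loc=lambda P:R.from_euler("z",-YAW).apply(P-O).round(4)
for nm,p,z in(("cap",(228,116),.194),("padtopL",(204,173),.124),("padtopR",(255,157),.124),("stopfront L",(150,95),.128),("stopfront R",(255,65),.128)):
    print(nm,loc(onz("top",np.array(p)/2+[190,90],z)))
E
```

```text
15.35 [0.5    0.1018 0.1573] yyaw 146.0 q6 -141.9 tilt -1.0 [-0.2 -1.6  5.5] [-0.205  0.118 -0.018] 0.131
cap [ 0.0651 -0.0002  0.194 ]
padtopL [0.0147 0.0387 0.124 ]
padtopR [ 0.0151 -0.0292  0.124 ]
stopfront L [0.13   0.0747 0.128 ]
stopfront R [ 0.1274 -0.0647  0.128 ]
```

Emit:
{"name": "drive_tool", "arguments": {
  "deltas": [
    [[0.0,0.6,0,0,0,0,5],[0.15,0.6,0,0,0,0,5],[0.2,0.6,0,0,0,0,5],[0.2,0.5,0,0,0,0,5],[0,0,0,0,0,0,5]]
  ]
}}

```text
t: 15.85
ee_pos: [0.4812, 0.1092, 0.1575]
orientation: [-1.472, 2.767, -0.009]
wrist_force: [17.6, -11.7, -5.7]
finger_gap: 0.132
finger_force: 30.0
```

```bash
python3 - <<'E'
from h import *
s=st()
for o in (O,O-[.0008,-.003,0]):
  p=R.from_euler("z",-YAW).apply(s["ee_pos"]-o)-[-.064,-.055,0];print(p,np.hypot(*p[:2]),"lever",np.arctan2(p[1],p[0])-np.arctan2(-29,-34))
E
```

```text
15.85 [0.4812 0.1092 0.1575] yyaw 146.0 q6 -140.7 tilt -1.0 [ 17.6 -11.7  -5.7] [-1.989 -2.72  -0.031] 0.132
[-0.03241845 -0.02753611  0.15751818] 0.042534618198608515 lever -0.002055624460897576
[-0.03248488 -0.03064024  0.15751818] 0.04465525679956361 lever 0.04998531675316009
```

Emit:
{"name": "drive_tool", "arguments": {
  "deltas": [
    [[0,0,0,0,0,0,30],[0,0,0,0,0,0,50],[0,0,-4.0,0,0,0,60],[0,0,-4.0,0,0,0,60],[0,0,-1.5,0,0,8,60]]
  ]
}}

```text
t: 16.35
ee_pos: [0.478, 0.1104, 0.2548]
orientation: [-1.275, 2.867, -0.002]
wrist_force: [0.8, -0.2, -0.9]
finger_gap: 0.491
finger_force: 0.0
```

Emit:
{"name": "drive_tool", "arguments": {
  "deltas": [
    [[0,0,0,0,0,8,60],[0,0,0,0,0,8,60],[0,0,0,0,0,8,60],[0,0,0,0,0,8,60],[0,0,0,0,0,0,60]]
  ]
}}

```text
t: 16.85
ee_pos: [0.4772, 0.1103, 0.2516]
orientation: [0.434, -3.111, -0.0]
wrist_force: [0.0, -0.1, -0.2]
finger_gap: 0.597
finger_force: 0.0
```

```bash
python3 - <<'E'
from h import *
st(); delta((.4740,.1930,.163),106.2)
t=optics.capture("top");A=cv2.resize(t[160:260,280:380],None,fx=4,fy=4,interpolation=cv2.INTER_CUBIC)
cv2.imwrite("pics/d6.png",A)
E
```

```text
16.85 [0.4772 0.1103 0.2516] yyaw 105.9 q6 -100.6 tilt -1.0 [ 0.  -0.1 -0.2] [-0.002 -0.005  0.057] 0.597
to [0.474 0.193 0.163] d cm [-1.95  8.04  8.86] turn z -0.3
```

View pics/d6.png

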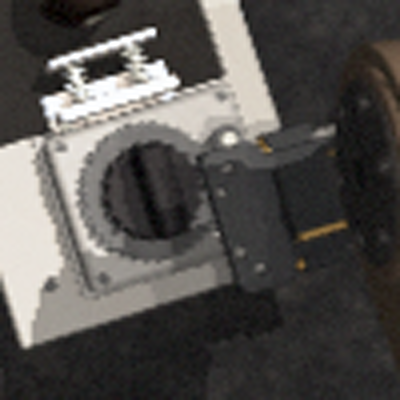

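The bar still lies along the shaker axis at crop (150,190). The lever is hidden under the gripper here, but the contact force showed it is in. Next I grip the knob.

Emit:
{"name": "drive_tool", "arguments": {
  "deltas": [
    [[-1.0,4.0,0,0,0,0,60],[-0.9,4.0,0,0,0,0,60],[0,0,4.0,0,0,0,60],[0,0,3.5,0,0,0,60],[0,0,1.3,0,0,0,60]]
  ]
}}

```text
t: 17.4
ee_pos: [0.4724, 0.1925, 0.1609]
orientation: [0.445, -3.106, 0.0]
wrist_force: [0.6, 0.5, 1.5]
finger_gap: 0.6
finger_force: 0.0
```

Emit:
{"name": "drive_tool", "arguments": {
  "deltas": [
    [[0,0,0,0,0,0,35],[0,0,0,0,0,0,20],[0,0,0,0,0,0,12],[0,0,0,0,0,0,12],[0,0,0,0,0,0,12]]
  ]
}}

```text
t: 17.9
ee_pos: [0.474, 0.1923, 0.1643]
orientation: [-0.437, 3.11, 0.0]
wrist_force: [0.1, -0.7, 0.3]
finger_gap: 0.237
finger_force: 0.0
```

Emit:
{"name": "drive_tool", "arguments": {
  "deltas": [
    [[0,0,0,0,0,0,12],[0,0,0,0,0,0,12],[0,0,0,0,0,0,12]]
  ]
}}

```text
t: 18.2
ee_pos: [0.4738, 0.1931, 0.1643]
orientation: [-0.437, 3.11, 0.002]
wrist_force: [-1.7, 6.9, 3.9]
finger_gap: 0.186
finger_force: 30.0
```

```bash
python3 - <<'E'
from h import *
st()
E
```

```text
18.2 [0.4738 0.1931 0.1643] yyaw 106.0 q6 -91.3 tilt -1.0 [-1.7  6.9  3.9] [ 1.093  0.414 -0.083] 0.186
```

Emit:
{"name": "drive_tool", "arguments": {
  "deltas": [
    [[0,0,0,0,0,7,12],[0,0,0,0,0,7,12],[0,0,0,0,0,6,12]]
  ]
}}

```text
t: 18.5
ee_pos: [0.4738, 0.1931, 0.1642]
orientation: [0.117, 3.139, 0.002]
wrist_force: [-2.7, 6.9, 2.6]
finger_gap: 0.186
finger_force: 30.0
```

```bash
python3 - <<'E'
from h import *
st()
E
```

```text
18.5 [0.4738 0.1931 0.1642] yyaw 85.7 q6 -71.0 tilt -1.0 [-2.7  6.9  2.6] [1.148 0.389 0.109] 0.186
```

Emit:
{"name": "drive_tool", "arguments": {
  "deltas": [
    [[0,0,0,0,0,5,12],[0,0,0,0,0,5,12],[0,0,0,0,0,5,12],[0,0,0,0,0,5,12]]
  ]
}}

```text
t: 18.9
ee_pos: [0.4738, 0.1932, 0.1643]
orientation: [0.658, 3.071, 0.003]
wrist_force: [-2.0, 8.6, 3.1]
finger_gap: 0.186
finger_force: 30.0
```

```bash
python3 - <<'E'
from h import *
st()
E
```

```text
18.9 [0.4738 0.1932 0.1643] yyaw 65.8 q6 -51.1 tilt -1.0 [-2.   8.6  3.1] [1.227 0.402 0.197] 0.186
```

Emit:
{"name": "drive_tool", "arguments": {
  "deltas": [
    [[0,0,0,0,0,4,12],[0,0,0,0,0,4,12],[0,0,0,0,0,2,12]]
  ]
}}

```text
t: 19.2
ee_pos: [0.4738, 0.1932, 0.1642]
orientation: [0.922, 3.003, 0.003]
wrist_force: [-2.6, 8.4, 2.8]
finger_gap: 0.186
finger_force: 30.0
```

```bash
python3 - <<'E'
from h import *
st()
E
```

```text
19.2 [0.4738 0.1932 0.1642] yyaw 55.9 q6 -41.2 tilt -1.0 [-2.6  8.4  2.8] [1.148 0.439 0.147] 0.186
```

Emit:
{"name": "drive_tool", "arguments": {
  "deltas": [
    [[0,0,0,0,0,3,12],[0,0,0,0,0,2,12]]
  ]
}}

```text
t: 19.4
ee_pos: [0.4738, 0.1932, 0.1643]
orientation: [1.051, 2.96, 0.003]
wrist_force: [-1.8, 8.8, 3.8]
finger_gap: 0.191
finger_force: 30.0
```

```bash
python3 -c "
from h import *
st()"
```

```text
19.4 [0.4738 0.1932 0.1643] yyaw 50.9 q6 -36.2 tilt -1.0 [-1.8  8.8  3.8] [1.18  0.439 0.116] 0.191
```

Emit:
{"name": "drive_tool", "arguments": {
  "deltas": [
    [[0,0,0,0,0,3,12],[0,0,0,0,0,2,12]]
  ]
}}

```text
t: 19.6
ee_pos: [0.4739, 0.1932, 0.1643]
orientation: [1.18, 2.911, 0.003]
wrist_force: [-2.2, 9.3, 3.5]
finger_gap: 0.187
finger_force: 30.0
```

```bash
python3 -c "
from h import *
st()"
```

```text
19.6 [0.4739 0.1932 0.1643] yyaw 45.9 q6 -31.2 tilt -1.0 [-2.2  9.3  3.5] [1.163 0.397 0.132] 0.187
```

Emit:
{"name": "drive_tool", "arguments": {
  "deltas": [
    [[0,0,0,0,0,3,12],[0,0,0,0,0,2,12]]
  ]
}}

```text
t: 19.8
ee_pos: [0.4738, 0.1933, 0.1642]
orientation: [1.305, 2.857, 0.003]
wrist_force: [-1.7, 8.3, 2.7]
finger_gap: 0.185
finger_force: 30.0
```

```bash
python3 -c "
from h import *
st()
for n in('top','side'): cv2.imwrite('pics/e_'+n+'.png',optics.capture(n))"
```

```text
19.8 [0.4738 0.1933 0.1642] yyaw 40.9 q6 -26.2 tilt -1.0 [-1.7  8.3  2.7] [1.192 0.443 0.152] 0.185
```

Emit:
{"name": "drive_tool", "arguments": {
  "deltas": [
    [[0,0,0,0,0,2.5,12],[0,0,0,0,0,2.5,12]]
  ]
}}

```text
t: 20.1
ee_pos: [0.4739, 0.1933, 0.1642]
orientation: [1.429, 2.798, 0.003]
wrist_force: [-1.7, 9.3, 3.8]
finger_gap: 0.185
finger_force: 30.0
```

```bash
python3 -c "
from h import *
st()"
```

```text
20.1 [0.4739 0.1933 0.1642] yyaw 35.9 q6 -21.2 tilt -1.0 [-1.7  9.3  3.8] [1.272 0.403 0.131] 0.185
```

Emit:
{"name": "drive_tool", "arguments": {
  "deltas": [
    [[0,0,0,0,0,2.5,12],[0,0,0,0,0,2.5,12]]
  ]
}}

```text
t: 20.3
ee_pos: [0.4739, 0.1933, 0.1642]
orientation: [1.549, 2.733, 0.003]
wrist_force: [-1.2, 9.0, 4.4]
finger_gap: 0.189
finger_force: 30.0
```

```bash
python3 - <<'E'
from h import *
st()
cv2.imwrite('pics/e_side2.png',optics.capture("side"))
for f in('e_side','e_side2'):
    s=cv2.imread(f'pics/{f}.png');x0,y0,x1,y1=205,125,262,165
    m=(s[y0:y1,x0:x1].min(2)>120).astype(np.uint8);n,l,q,c=cv2.connectedComponentsWithStats(m)
    for i in range(1,n):
        if q[i,4]>40: p=c[i]+[x0,y0];print(f,p.round(1),q[i],R.from_euler("z",-YAW).apply(onz("side",p,.19)-O).round(4))
E
```

```text
20.3 [0.4739 0.1933 0.1642] yyaw 30.9 q6 -16.2 tilt -1.0 [-1.2  9.   4.4] [1.267 0.422 0.133] 0.189
e_side [243.8 142. ] [ 13   0  44  33 928] [ 0.0391 -0.0058  0.19  ]
e_side2 [243.1 142.2] [ 11   0  46  33 968] [ 0.0408 -0.0046  0.19  ]
```

Emit:
{"name": "drive_tool", "arguments": {
  "deltas": [
    [[0,0,0,0,0,2.5,12],[0,0,0,0,0,2.5,12]]
  ]
}}

```text
t: 20.55
ee_pos: [0.4739, 0.1933, 0.1642]
orientation: [-1.667, -2.663, -0.003]
wrist_force: [-2.7, 8.4, 4.0]
finger_gap: 0.19
finger_force: 30.0
```

```bash
python3 -c "
from h import *
st()"
```

```text
20.55 [0.4739 0.1933 0.1642] yyaw 25.9 q6 -11.2 tilt -1.0 [-2.7  8.4  4. ] [1.218 0.479 0.168] 0.19
```

Emit:
{"name": "drive_tool", "arguments": {
  "deltas": [
    [[0,0,0,0,0,2.5,12],[0,0,0,0,0,2.5,12]]
  ]
}}

```text
t: 20.75
ee_pos: [0.4739, 0.1933, 0.1643]
orientation: [-1.782, -2.588, -0.003]
wrist_force: [-1.4, 8.8, 3.2]
finger_gap: 0.188
finger_force: 30.0
```

```bash
python3 -c "
from h import *
st()"
```

```text
20.75 [0.4739 0.1933 0.1643] yyaw 20.9 q6 -6.2 tilt -1.0 [-1.4  8.8  3.2] [1.221 0.464 0.199] 0.188
```

```bash
cat >> h.py <<'E'
def mz(n=5):
    v=[]
    for i in range(n): optics.capture("side"); v.append(ctrl.state()["moment"][2])
    s=ctrl.state(); print("t",round(s["t"],2),"phi",round(106.2-yy(s),1),"mz",round(np.mean(v),3),"+-",round(np.std(v)/n**.5,3))
E
python3 -c "
from h import *
mz()"
```

```text
t 21.0 phi 85.2 mz 0.084 +- 0.011
```

Emit:
{"name": "drive_tool", "arguments": {
  "deltas": [
    [[0,0,0,0,0,2.5,12],[0,0,0,0,0,2.5,12]]
  ]
}}

```text
t: 21.2
ee_pos: [0.4739, 0.1933, 0.1643]
orientation: [-1.892, -2.508, -0.003]
wrist_force: [-1.2, 8.8, 3.2]
finger_gap: 0.187
finger_force: 30.0
```

```bash
python3 -c "
from h import *
mz()"
```

```text
t 21.45 phi 90.2 mz 0.135 +- 0.012
```

Emit:
{"name": "drive_tool", "arguments": {
  "deltas": [
    [[0,0,0,0,0,2.5,12],[0,0,0,0,0,2.5,12]]
  ]
}}

```text
t: 21.65
ee_pos: [0.4739, 0.1933, 0.1642]
orientation: [-2.0, -2.423, -0.003]
wrist_force: [-1.2, 8.7, 3.3]
finger_gap: 0.19
finger_force: 30.0
```

```bash
python3 -c "
from h import *
mz()"
```

```text
t 21.9 phi 95.2 mz 0.179 +- 0.007
```

Emit:
{"name": "drive_tool", "arguments": {
  "deltas": [
    [[0,0,0,0,0,2.5,12],[0,0,0,0,0,2.5,12]]
  ]
}}

```text
t: 22.1
ee_pos: [0.4739, 0.1933, 0.1642]
orientation: [-2.103, -2.333, -0.003]
wrist_force: [-1.3, 9.7, 1.9]
finger_gap: 0.184
finger_force: 30.0
```

```bash
python3 -c "
from h import *
mz()"
```

```text
t 22.35 phi 100.2 mz 0.297 +- 0.013
```

Emit:
{"name": "drive_tool", "arguments": {
  "deltas": [
    [[0,0,0,0,0,2.5,12],[0,0,0,0,0,1.5,12]]
  ]
}}

```text
t: 22.55
ee_pos: [0.474, 0.1933, 0.1642]
orientation: [-2.183, -2.259, -0.003]
wrist_force: [-0.5, 8.7, 3.1]
finger_gap: 0.19
finger_force: 30.0
```

```bash
python3 -c "
from h import *
mz(8)"
```

```text
t 22.95 phi 104.2 mz 0.351 +- 0.013
```

Emit:
{"name": "drive_tool", "arguments": {
  "deltas": [
    [[0,0,0,0,0,2.5,12],[0,0,0,0,0,2.5,12],[0,0,0,0,0,1.5,12]]
  ]
}}

```text
t: 23.25
ee_pos: [0.474, 0.1933, 0.1642]
orientation: [-2.308, -2.131, -0.003]
wrist_force: [-1.1, 9.0, 2.8]
finger_gap: 0.192
finger_force: 30.1
```

```bash
python3 -c "
from h import *
mz(8)"
```

```text
t 23.65 phi 110.7 mz 0.451 +- 0.015
```

Emit:
{"name": "drive_tool", "arguments": {
  "deltas": [
    [[0,0,0,0,0,0,25],[0,0,0,0,0,0,45],[0,0,0,0,0,0,60],[0,0,-3.0,0,0,0,60],[0,0,-4.0,0,0,0,60]]
  ]
}}

```text
t: 24.15
ee_pos: [0.4731, 0.192, 0.2331]
orientation: [-2.306, -2.131, 0.006]
wrist_force: [0.4, -0.0, -0.6]
finger_gap: 0.532
finger_force: 0.0
```

Emit:
{"name": "drive_tool", "arguments": {
  "deltas": [
    [[0,0,-4.0,0,0,0,60],[4.0,0,0,0,0,0,60],[4.5,0,0,0,0,0,60],[4.5,0,0,0,0,0,60],[4.5,0,0,0,0,0,60]]
  ]
}}

```text
t: 24.65
ee_pos: [0.4875, 0.3683, 0.2738]
orientation: [2.308, 2.132, 0.0]
wrist_force: [1.5, -0.3, 0.6]
finger_gap: 0.603
finger_force: 0.0
```

```bash
python3 - <<'E'
from h import *
s=st()
for n in("top","side"): cv2.imwrite(f"pics/f_{n}.png",optics.capture(n))
t=cv2.imread("pics/f_top.png"); t0=cv2.imread("pics/top0.png")
L=lambda p,z:R.from_euler("z",-YAW).apply(onz("top",p,z)-O).round(4)
# rectify shaker plane at given heights to measure jaw, cap, bar
def rect(im,z,x0,x1,y0,y1,k=2000):
    xs=np.arange(x0,x1,1/k); ys=np.arange(y0,y1,1/k)
    G=np.array([[S((x,y,z)) for y in ys] for x in xs]); uv=proj("top",G.reshape(-1,3)).astype(np.float32).reshape(len(xs),len(ys),2)
    return cv2.remap(im,uv[...,0],uv[...,1],cv2.INTER_LINEAR),xs,ys
im,xs,ys=rect(t,.194,.04,.14,-.04,.04); m=(im.min(2)>140).astype(np.uint8)
n,l,q,c=cv2.connectedComponentsWithStats(m)
for i in range(1,n):
    if q[i,4]>600: print("cap cand x,y",xs[int(c[i][1])].round(4),ys[int(c[i][0])].round(4),"size mm",q[i,2:4]/2)
for nm,I in(("start",t0),("now",t)):
    im,xs,ys=rect(I,.124,-.03,.12,-.03,.03); b=(im.min(2)>150).mean(1)
    r=np.where(np.diff((b>.6).astype(int)))[0]; print(nm,"white bands x mm",(xs[r]*1000).round())
    im,xs,ys=rect(I,.168,-.16,-.02,-.12,-.06); g=im.max(2); yx=np.argwhere(g<45)
    if len(yx): print(nm,"dark post mean",xs[yx[:,0]].mean().round(4),ys[yx[:,1]].mean().round(4),len(yx))
E
```

```text
24.65 [0.4875 0.3683 0.2738] yyaw -4.5 q6 35.4 tilt -1.0 [ 1.5 -0.3  0.6] [-0.073  0.039  0.03 ] 0.603
cap cand x,y 0.0465 0.0115 size mm [58.5 13.5]
cap cand x,y 0.0945 0.001 size mm [33.5 33. ]
cap cand x,y 0.1245 -0.0055 size mm [80. 59.]
start white bands x mm [-25.  33.  37.  41.  58.  76.  82.]
start dark post mean -0.0939 -0.0991 5620
now white bands x mm [-28.  27.  31.  35.  51.  57.  62.]
now dark post mean -0.094 -0.1008 13302
```

The jaw sits one click below its start position (φ ≈ 107.5°). The bottle is at x = 94.5 mm, y = 1 mm. Pad compression and the measured torque both put the force at about 11.5 to 13 N. The lever post is back where it started and the robot is clear, so I'm handing in.

```bash
python3 -c "
from plant import ctrl
print(ctrl.job_done())"
```

```text
the job is handed in; nothing more can be done
None
```

The job is handed in, with no verdict returned. The bottle stands upright against the stop, held by the pad at an estimated 11.5 to 13 N, the lever is in, and the gripper is clear of everything.

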